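Show the copper electrode to the inspection camera

ROBOT

A 6-joint arm with a two-finger parallel gripper is mounted at the origin on the work surface. World frame = base frame: x ahead of the robot, y to its left, z up, the work surface at z = 0. Lengths are in m, angles in rad, forces in N, time in s.
With the tool pointing down it reaches from about 0.375 to 0.975 m from the base axis. Payload 3.8 kg.
Tool frame: the origin (TCP) lies on the centre line of the jaws, within the pads' length; the fingertips stand 14 mm ahead of it and the grasp point (between the pads) lies 5 mm behind it (bot.finger_overhang is the distance from the TCP to the fingertips, in m); y points along the fingers, x is the direction in which the jaws open and shut, and the axes are right-handed (so a half turn about y gives the same grasp; the last joint's range is limited). The gripper opens to 85 mm and grips with 20 to 120 N. Pads are 22 mm wide; open, the fingers measure 114 mm over their backs; the gripper's body (76 mm by 85 mm) begins 54 mm behind the grasp point. The pads swing forward as they close: fully open they stand 13 mm farther back than shut.
Start: joints at [-1.25, 0.264, 1.604, -0, 1.274, -0.037], TCP at [0.236, -0.632, 0.245] pointing down, gripper open.
Joint ranges: [-2.63, 2.63], [-0.94, 2.18], [0.31, 2.57], [-1.31, 4.45], [0, 2.66], [-2.55, 2.55]. Speed limits (rad/s): [2.57, 2.57, 3.14, 3.14, 3.14, 3.14].

INTERFACE

Orientations are given as a rotation vector (axis times angle).
In Python, from workcell import readout, read_camera, bot, spotter gives the robot as it stands.
- The arm moves only by the tool jog_arm, never from a script. Its argument "increments" is a list of rows, each a list of 7 numbers: the shift along the tool's x, y, z in m, then the turn, a rotation vector about the tool's x, y, z in rad, then the opening, from 0 (shut) to 1 (fully open). A call has 1 to 10 rows; each row shifts and turns the pose as measured when the row begins, along the tool's axes as they then stand; what a row does not reach is not made up. A row lasts 1/8 s, in which the tool goes at most 62.5 mm and 10.7 degrees, less where a joint would pass 70% of its speed; a pose out of reach is approached as far as the arm can. A call with a gripper value outside its range is refused whole. The fingers move at their own pace and stop on an object; "force" is the grip in N (left out, the last holds). Time passes only in rows, so rows that do not move let the fingers close. It gives the time, the measured TCP pose, the force and the opening at its end, in the units of the state.
- readout.read_state(): the state, without advancing time (a new reading comes with each control period).
- read_camera(name): name is "scene" or "top" or "wrist"; returns a dict with "img" (400x640x3 uint8, blue, green, red), "range_z" (400x640 float32, m along the optical axis (not along the pixel's ray), 0 where there is no reading), "fx", "fy", "cx", "cy" (pixels), "world_from_camera" (4x4, takes a point from camera to world coordinates). Camera axes: x right, y down, z forward; pixel columns grow to the right and rows downward; lengths in m; the calibration is good to about 2 mm. The wrist camera is an equidistant fisheye: a pixel r from the principal point sees the ray r / f radians off the axis. A picture is of the moment at which its call begins.
- bot.finish_job(): hands the job in, once; it reports no verdict.
Trained networks look in a picture, given as the dict that the camera call returned (one of the last four; its "shot" number tells which), for a name from the list of things; names that differ only in an ending like _2 or _b are one class to them, and where a whole thing is asked for, a point or a joint stands for the part that bears it (a point fixed in the world has none). Each returns a list of dicts, best first, with "p" (0 to 1); they miss things now and then, are a little off and sometimes report something else, mostly with a low value. They report only what shows in the picture. A call takes as long as a camera call. They do not tell look-alikes from the thing itself.
- spotter.masks_of(picture, thing): "mask" (400x640 bool, what is visible of it) and "location" ([column, row] in pixels, amid what is visible of it).
- spotter.spot_point(picture, thing): "location" ([column, row] in pixels: a listed point, or the origin of a listed thing).
The state is a dict: "time": time; "q": joint angles; "joint_vel": joint speeds; "joint_torque": joint torques, N m; "tool_pos": TCP position; "tcp_rot": TCP orientation; "wrist_force": force on the tool from outside, world axes, zero at the start; "torque": the same for the moment, N m; "width": opening from 0.0 (shut) to 1.0 (fully open).
Only numpy, scipy, OpenCV 4.12 (cv2) and the standard library are available. Lean on these libraries where they do the work, as an engineer would, in place of code of your own. Each camera call takes 0.05 s, during which the arm holds its last target. There are 200 camera calls.

TASK

Lift the grooved copper electrode out of the slackened vise and show it to the inspection camera: hold the face with the upright groove 10 cm in front of the lens, centred and square to it (tipped as the camera is tipped, shank uppermost), and keep it still there for a second; then give it a quarter turn and show the face with the level groove in the same way. Finish while holding it there, still, in the air, touching neither camera nor stand, and leave everything else on the bench as it is.

Things in the scene. Friction and masses are not known exactly. Their poses are not given: they have to be found in the camera images.
- electrode_center (a point): The electrode to show, about 0.5 kg: copper head 36 x 36 mm, 40 mm tall, with a square steel shank 18 x 18 mm, 40 mm tall, standing up from the middle of its top, sides parallel to the head's. This point is its centre, half-way up: on the axis, level with the shoulder where the shank begins. z points up the shank. Take it by any two opposite sides of the shank, fingers above the shoulder.
- upright_face (a point): Middle of the electrode's -y face, 18 mm from the axis and 20 mm below electrode_center: the face with an upright groove, 10 mm wide and 7 mm deep, from the bottom to the top of the copper. Axes as electrode_center. The +y and -x faces are plain.
- level_face (a point): Middle of the electrode's +x face, 18 mm from the axis and 20 mm below electrode_center: the face with a level groove, 10 mm wide and 7 mm deep, from side to side, 20 to 30 mm above the bottom. Axes as electrode_center.
- vise: Fixed steel vise, 170 mm long (its x), 64 mm wide; origin mid-underside, on the bench. Jaws with tops 62 mm above the bench stand at +x and -x of the electrode, 3 mm clear of it. The electrode stands upright and loose between them on two thin strips, axes within 0.03 rad of the vise's, bottom 46 mm and shoulder 86 mm above the bench; raised 20 mm it is clear of the jaws.
- cam_stand: Fixed post stand of the inspection camera: white base plate 150 x 240 mm, 16 mm thick, and a 20 mm steel post, 436 mm tall. Origin on the bench, on the post's axis; the plate reaches 180 mm from it to +y and 60 mm to -y. The camera looks along the stand's +y and somewhat down; its height and tip vary from time to time and stay as found unless pushed.
- focus (a point): The point where the camera is focused, in the air 100 mm in front of the lens on its line of sight, 0.17 to 0.31 m above the bench. y points away from the lens along the line of sight (0.12 to 0.42 rad below level), x is level, z is the camera's upward direction.
- lens (a point): Middle of the lens front. Axes as focus. The blue camera body is 44 mm square; its black lens ends in a ring light 64 mm across with a white face, flush with the lens front; 125 mm long in all.
- blank_center (a point): A bystander: a plain electrode of the same shape and size with no groove, standing upright on the bench; this point is its centre, 40 mm above the bench.
Not all that is in view belongs to the job. Leave any black look-alike of the part that bears electrode_center alone.

How it is judged:
By the outcome, as a careful person would: the job done as asked, in the order asked, and still so for the second after the job is handed in, while the arm keeps its last pose, push and grip.
It also fails if it takes over 42 s, if anything falls off the work surface, if the arm or the gripper's body presses on something with over 40 N, if the wrist force passes 120 N, or if a joint passes its speed limit or range.

## Working session

There is one attempt and no reset: what is moved stays moved. The work goes in short steps, Python scripts to look and compute and a tool call to move; the robot and the scene stay as the last step left them, time stands still between calls to the robot, and variables do not carry over. Pictures are saved under pics/ and viewed, about 8 in all and at most 12, crops included, and the job is handed in when it is done.

Besides the shell and the picture viewer there is one more tool, called after "Request:" as a command line: name --pt "numbers of a row" for each row, then --argument value for the rest. jog_arm: Moves the arm, as the interface text tells. Its arguments: {"type":"object","properties":{"increments":{"type":"array"},"force":{"type":"number"}},"required":["increments"]}

```bash
mkdir -p pics; cat > h.py <<'E'
import numpy as np, cv2
from scipy.spatial.transform import Rotation as R
from workcell import readout, read_camera, bot, spotter
np.set_printoptions(precision=4,suppress=True)
def px2w(p,uv,z=None,win=1):
    u,v=uv; 
    if z is None:
        a=p["range_z"][int(v)-win:int(v)+win+1,int(u)-win:int(u)+win+1]; z=np.median(a[a>0]) if (a>0).any() else np.nan
    c=np.array([(u-p["cx"])/p["fx"]*z,(v-p["cy"])/p["fy"]*z,z,1]); return (p["world_from_camera"]@c)[:3]
def cloud(p,mask):
    v,u=np.nonzero(mask&(p["range_z"]>0)); z=p["range_z"][v,u]
    c=np.stack([(u-p["cx"])/p["fx"]*z,(v-p["cy"])/p["fy"]*z,z,np.ones_like(z)]); return (p["world_from_camera"]@c)[:3].T
def proj(p,w):
    c=np.linalg.inv(p["world_from_camera"])@np.r_[w,1]; return np.array([c[0]/c[2]*p["fx"]+p["cx"],c[1]/c[2]*p["fy"]+p["cy"]])
E
python3 - <<'E'
from h import *
s=readout.read_state(); print(s["tool_pos"],R.from_rotvec(s["tcp_rot"]).as_matrix(),s["time"])
for n in ["scene","top"]:
    p=read_camera(n); cv2.imwrite(f"pics/{n}0.png",p["img"])
    print(n,p["fx"],p["world_from_camera"])
    for t in ["electrode_center","upright_face","level_face","vise","cam_stand","focus","lens","blank_center"]:
        for d in spotter.spot_point(p,t)[:2]: print(t,round(d["p"],2),np.round(d["location"],1),px2w(p,d["location"]))
    for t in ["electrode_center","lens","vise"]:
        for d in spotter.masks_of(p,t)[:3]:
            c=cloud(p,d["mask"]); print("M",t,round(d["p"],2),np.round(d["location"]),len(c),np.percentile(c,[2,50,98],axis=0).ravel() if len(c) else "")
E
```

```text
[ 0.2362 -0.6316  0.2439] [[ 0.3502 -0.0007  0.9367]
 [-0.9367  0.0022  0.3502]
 [-0.0023 -1.      0.0001]] 0.0
scene 513.1581017913705 [[ 0.2704  0.7714 -0.5761  1.295 ]
 [ 0.9626 -0.2261  0.1491 -0.2898]
 [-0.0153 -0.5949 -0.8037  1.2083]
 [ 0.      0.      0.      1.    ]]
electrode_center 0.8 [445.8 173.2] [0.4668 0.2671 0.0517]
electrode_center 0.79 [395.1 149.6] [0.3313 0.1609 0.0429]
upright_face 0.87 [373.4 204.2] [0.4971 0.0372 0.0275]
upright_face 0.79 [445.5 176.1] [0.4687 0.2673 0.0405]
level_face 0.79 [373.8 201. ] [0.4896 0.0406 0.0318]
level_face 0.72 [400.9 155.1] [0.3497 0.1738 0.0335]
vise 0.82 [406.5 195.5] [0.5154 0.1268 0.0584]
cam_stand 0.57 [197.2 253.8] [ 0.5165 -0.466   0.0216]
lens 0.58 [236.9 168.4] [ 0.512  -0.3083  0.3189]
blank_center 0.67 [399.6 187.5] [0.4782 0.1207 0.0511]
blank_center 0.56 [383.7 285.4] [ 0.7599 -0.025   0.0558]
M electrode_center 0.78 [398. 155.] 285 [ 0.2887  0.1478 -0.003   0.3346  0.1664  0.0357  0.3531  0.2085  0.0793]
M electrode_center 0.72 [409. 181.] 305 [0.4703 0.118  0.0483 0.49   0.1333 0.0835 0.5042 0.1585 0.1269]
M elec
[... 885 characters left out ...]
3104  0.3243]
cam_stand 0.55 [432.3 222.6] [ 0.4803 -0.4007  0.3382]
focus 0.24 [241.1 221.1] [0.4817 0.1278 0.0864]
blank_center 0.73 [294.5 142.3] [ 0.7389 -0.0279  0.05  ]
M electrode_center 0.71 [233. 272.] 166 [ 0.3064  0.1476 -0.004   0.3278  0.1652  0.0399  0.3474  0.1901  0.0829]
M electrode_center 0.6 [203. 228.] 182 [ 0.4365  0.2505 -0.002   0.4583  0.2682  0.0398  0.4804  0.2987  0.0849]
M electrode_center 0.5 [237. 222.] 165 [0.4612 0.1181 0.0273 0.4794 0.1335 0.087  0.5007 0.155  0.1297]
M lens 0.89 [420. 216.] 905 [ 0.4704 -0.4335  0.0199  0.4953 -0.3685  0.3267  0.5228 -0.305   0.3461]
M vise 0.64 [240. 228.] 956 [0.39   0.0975 0.0167 0.4645 0.141  0.0573 0.5574 0.1879 0.068 ]
```

```bash
python3 - <<'E'
import cv2
a=cv2.imread("pics/scene0.png"); b=cv2.imread("pics/top0.png")
x=cv2.resize(a[110:310,160:480],(800,500),interpolation=cv2.INTER_CUBIC); cv2.imwrite("pics/s1.png",x)
x=cv2.resize(b[120:300,160:460],(800,480),interpolation=cv2.INTER_CUBIC); cv2.imwrite("pics/t1.png",x)
E
```

```text
(no output)
```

View pics/s1.png

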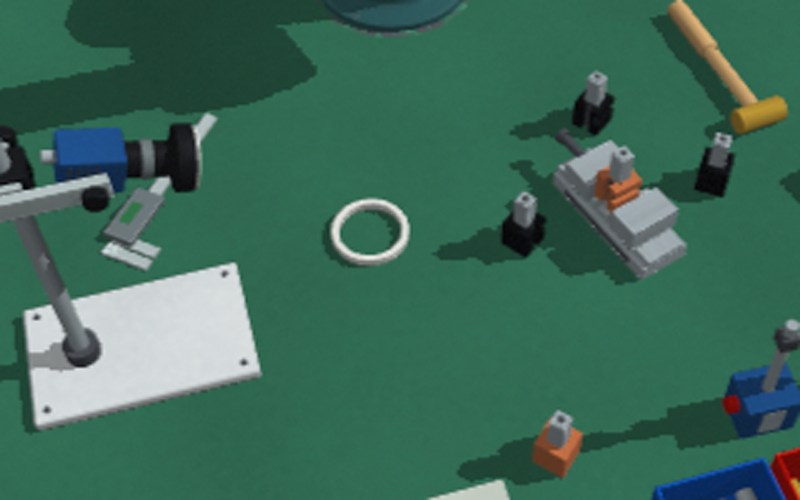

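View pics/t1.png

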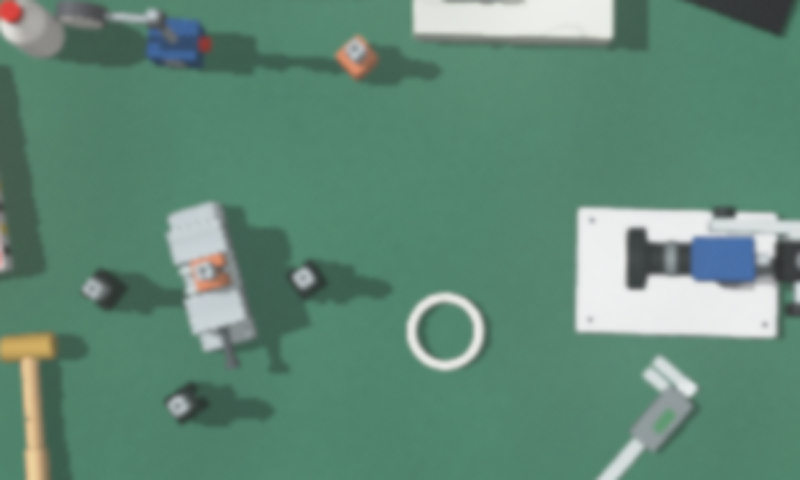

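The scene view shows the copper grooved electrode in the vise at about (620,185), three black look-alikes around it, the copper blank at (557,445), and the camera with its lens ring at (185,158). The top view agrees: electrode (208,272), ring (636,258). I'll move towards the gap between the camera and the vise and look with the wrist camera.

Request:
jog_arm --pt "-0.047 -0.006 0.037 0 0 0 1" --pt "-0.047 -0.006 0.037 0 0 0 1" --pt "-0.047 -0.006 0.037 0 0 0 1" --pt "-0.047 -0.006 0.037 0 0 0 1" --pt "-0.047 -0.006 0.037 0 0 0 1" --pt "-0.047 -0.006 0.037 0 0 0 1" --pt "-0.047 -0.006 0.037 0 0 0 1" --pt "-0.047 -0.006 0.037 0 0 0 1" --pt "-0.047 -0.006 0.037 0 0 0 1"

```text
time: 2.33
tool_pos: [0.4045, -0.1089, 0.3009]
tcp_rot: [-1.351, 0.943, -0.954]
wrist_force: [1.8, -0.6, 0.1]
width: 1.0
```

```bash
cat >> h.py <<'E'
def fcloud(p,mask):
    v,u=np.nonzero(mask&(p["range_z"]>0)); z=p["range_z"][v,u]
    x=(u-p["cx"])/p["fx"]; y=(v-p["cy"])/p["fy"]; r=np.hypot(x,y)+1e-9; t=np.tan(r)*z
    return (p["world_from_camera"]@np.stack([x/r*t,y/r*t,z,np.ones_like(z)]))[:3].T
def fproj(p,w):
    c=np.linalg.inv(p["world_from_camera"])@np.r_[w,1]; r=np.hypot(c[0],c[1]); k=np.arctan2(r,c[2])/r
    return np.array([c[0]*k*p["fx"]+p["cx"],c[1]*k*p["fy"]+p["cy"]])
E
python3 - <<'E'
from h import *
s=readout.read_state(); print(s["q"],s["tool_pos"],s["time"],s["width"])
p=read_camera("wrist"); cv2.imwrite("pics/w1.png",p["img"]); print(p["fx"],p["cx"],p["cy"],p["world_from_camera"])
for t in ["electrode_center","upright_face","level_face","focus","lens"]:
    for d in spotter.spot_point(p,t)[:3]: print(t,round(d["p"],2),np.round(d["location"],1))
print(fproj(p,[.49,.135,.086]),fproj(p,[.5,-.305,.31]))
for d in spotter.masks_of(p,"lens")[:3]:
    c=fcloud(p,d["mask"]); print("M",round(d["p"],2),np.round(d["location"]),len(c),np.percentile(c,[2,50,98],axis=0).ravel() if len(c) else "")
# camera body axis from scene/top
for n in ["scene","top"]:
    p=read_camera(n); d=[d for d in spotter.masks_of(p,"lens")]
    if not d: continue
    c=cloud(p,d[0]["mask"]); b=p["img"][d[0]["mask"]&(p["range_z"]>0)].astype(int)
    blue=(b[:,0]>b[:,2]+50)&(c[:,2]>.2); cb=c[blue]
    print(n,len(cb),np.percentile(cb,[5,50,95],axis=0).ravel())
    top=cb[cb[:,2]>np.median(cb[:,2])-.005] if n=="top" else cb
    A=np.c_[top[:,:2],np.ones(len(top))]; print("plane z=",np.linalg.lstsq(A,top[:,2],rcond=None)[0])
E
```

```text
[-0.323  -0.2762  2.0396  0.0006  1.3713  0.8995] [ 0.4045 -0.1089  0.3009] 2.325 0.999729891116603
309.70691628693146 321.58850392657877 201.5296042089593 [[ 0.342  -0.9036 -0.2581  0.4702]
 [-0.9397 -0.328  -0.0971 -0.0849]
 [ 0.0031  0.2757 -0.9612  0.4299]
 [ 0.      0.      0.      1.    ]]
electrode_center 0.79 [148.9  56.3]
electrode_center 0.61 [94.6 58.7]
electrode_center 0.6 [124.6 159.9]
upright_face 0.83 [138.3 152.3]
upright_face 0.79 [94.9 67.9]
upright_face 0.62 [236.   73.8]
level_face 0.97 [124.3 148.9]
level_face 0.85 [105.7  68. ]
level_face 0.67 [223.3  87.9]
focus 0.55 [158.6  44.8]
focus 0.22 [538.8 194.8]
lens 0.7 [624.4 220.9]
[154.8464  48.1298] [641.5374 219.5272]
M 0.65 [625. 229.] 2886 [ 0.4656 -0.3203  0.2652  0.4884 -0.31    0.2926  0.5217 -0.3035  0.3166]
scene 522 [ 0.4811 -0.4238  0.3106  0.5063 -0.3937  0.3345  0.5214 -0.3709  0.3433]
plane z= [-0.2604 -0.2918  0.3486]
top 369 [ 0.477  -0.4213  0.3302  0.4968 -0.3964  0.3377  0.5147 -0.3705  0.3455]
plane z= [-0.0002 -0.2212  0.251 ]
```

View pics/w1.png

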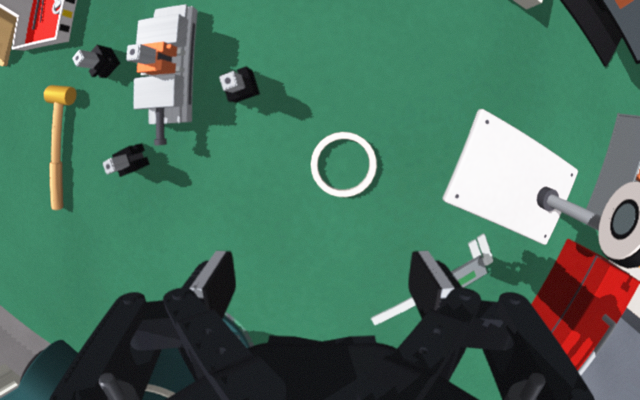

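The wrist view shows the electrode in the vise at about (157,57) and the white ring face at (625,222), right at the edge. Next, a ring-plane fit and a closer look above the vise.

```bash
python3 - <<'E'
from h import *
p=read_camera("wrist"); s=p["img"]; cv2.imwrite("pics/w2.png",cv2.resize(s[15:115,100:230],(780,600),interpolation=cv2.INTER_CUBIC))
d=spotter.masks_of(p,"lens")[0]; m=d["mask"]
g=s.astype(int).min(2); print("edge cols",np.nonzero(m.any(0))[0][[0,-1]])
for name,mm in [("white",m&(g>130)),("all",m)]:
    c=fcloud(p,mm); 
    for i in range(6):
        mu=np.median(c,0) if i==0 else c.mean(0); n=np.linalg.svd(c-c.mean(0),full_matrices=False)[2][2]; n*=np.sign(n[1])
        r=(c-c.mean(0))@n; k=abs(r)<max(.0015,1.5*r.std()); c=c[k]
    print(name,len(c),c.mean(0),n,r.std(),"tip",np.arctan2(-n[2],np.hypot(*n[:2])),"yaw",np.arctan2(n[0],n[1]))
E
```

```text
edge cols [598 639]
white 1528 [ 0.4912 -0.3108  0.2885] [ 0.0017  0.9649 -0.2625] 0.0006819475334606966 tip 0.2655868611350297 yaw 0.0017960937159294053
all 2300 [ 0.4925 -0.3102  0.2898] [-0.0054  0.9638 -0.2667] 0.0006978164061308912 tip 0.2699767071327623 yaw -0.005637496271094641
```

View pics/w2.png

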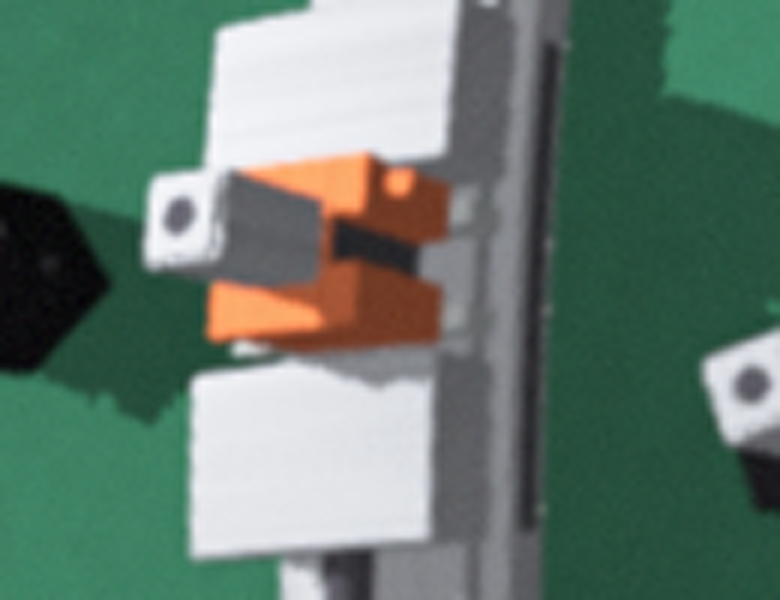

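The crop shows the upright groove on the electrode's world -y side, so electrode x is roughly world +x (yaw about 0.26). I'll grip with jaws along electrode x, stopping short first for a closer look.

Request:
jog_arm --pt "0 0 0 0 -0.185 0 1" --pt "0 0 0 0 -0.185 0 1" --pt "0 0 0 0 -0.185 0 1" --pt "0 0 0 0 -0.185 0 1" --pt "0 0 0 0 -0.185 0 1" --pt "0 0 0 0 -0.185 0 1" --pt "0 0 0 0 -0.185 0 1" --pt "0 0 0 0 -0.185 0 1"

```text
time: 3.98
tool_pos: [0.4029, -0.1156, 0.2994]
tcp_rot: [-1.561, -0.221, 0.216]
wrist_force: [-0.2, 0.0, 0.4]
width: 1.003
```

Request:
jog_arm --pt "0.035 0.0125 0.0365 0 0 0 1" --pt "0.035 0.0125 0.0365 0 0 0 1" --pt "0.035 0.0125 0.0365 0 0 0 1" --pt "0.035 0.0125 0.0365 0 0 0 1" --pt "0 0 0 0 0 0 1" --pt "0 0 0 0 0 0 1"

```text
time: 4.72
tool_pos: [0.5016, 0.0635, 0.2487]
tcp_rot: [-1.564, -0.217, 0.209]
wrist_force: [-0.2, -0.6, 0.2]
width: 0.998
```

```bash
python3 - <<'E'
from h import *
s=readout.read_state(); M=R.from_rotvec(s["tcp_rot"]).as_matrix(); print(s["q"],s["tool_pos"],M,s["time"])
p=read_camera("wrist"); cv2.imwrite("pics/w3.png",p["img"])
for t in ["electrode_center","upright_face","level_face","vise"]:
    for d in spotter.spot_point(p,t)[:2]: print(t,round(d["p"],2),np.round(d["location"],1))
print(fproj(p,[.49,.135,.086]))
c=fcloud(p,np.ones(p["range_z"].shape,bool)); near=np.hypot(c[:,0]-.485,c[:,1]-.135)<.05
for lo,hi,nm in [(.118,.135,"shanktop"),(.080,.092,"shoulder")]:
    q=c[near&(c[:,2]>lo)&(c[:,2]<hi)]
    if len(q)>20:
        (cx,cy),wh,a=cv2.minAreaRect((q[:,:2]*1000).astype(np.float32)); print(nm,len(q),cx,cy,wh,a,q[:,2].mean())
q=c[(np.hypot(c[:,0]-.485,c[:,1]-.135)<.11)&(c[:,2]>.056)&(c[:,2]<.068)]
print("jaws",len(q),cv2.minAreaRect((q[:,:2]*1000).astype(np.float32)),q[:,2].mean())
E
```

```text
[ 0.0792 -0.0652  1.9577 -0.0041  1.2439 -0.1911] [0.5016 0.0635 0.2487] [[ 0.9633  0.0054 -0.2683]
 [ 0.2683 -0.0034  0.9633]
 [ 0.0043 -1.     -0.0048]] 4.725
electrode_center 0.93 [291.7 194.6]
electrode_center 0.63 [320.3 101.8]
upright_face 0.98 [306.1 189.5]
upright_face 0.56 [319.  123.2]
level_face 0.87 [286.  178.2]
level_face 0.75 [323.5   2.3]
vise 0.67 [338.9 106.5]
[330.2946 111.7468]
shanktop 499 479.07781982421875 138.91757202148438 (17.806081771850586, 17.270309448242188) 15.646014213562012 0.12547229340958344
shoulder 909 478.8642883300781 139.47059631347656 (35.37287521362305, 35.9129753112793) 15.715200424194336 0.08600038184295779
jaws 5056 ((487.38555908203125, 107.03890228271484), (125.2360610961914, 145.65087890625), 17.286598205566406) 0.061893559401959695
```

View pics/w3.png

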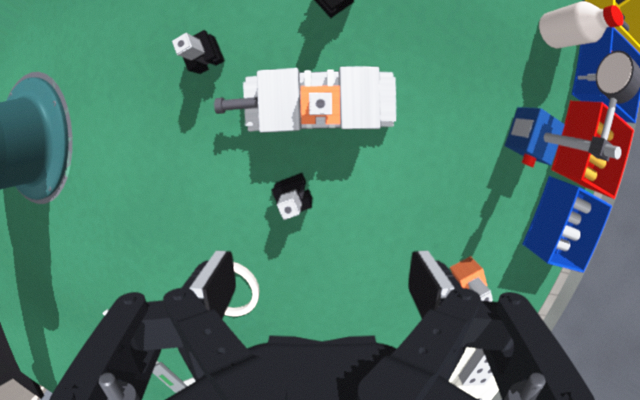

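The electrode (shank at about (320,103) in the picture) sits at (0.479, 0.139) with yaw 0.274, and the tool is already parallel to it. Going down and gripping.

Request:
jog_arm --pt "-0.001 0 0.0395 0 0 0 1" --pt "-0.001 0 0.0395 0 0 0 1" --pt "0 0 0 0 0 0 1" --pt "0 0.036 0 0 0 0 1" --pt "0 0.036 0 0 0 0 1" --pt "0 0.036 0 0 0 0 1" --pt "0 0 0 0 0 0 1"

```text
time: 5.85
tool_pos: [0.4827, 0.1331, 0.1431]
tcp_rot: [-1.567, -0.218, 0.192]
wrist_force: [0.0, -0.5, 0.2]
width: 1.003
```

Request:
jog_arm --pt "-0.002 0.015 0.0065 0 0 0 1" --pt "0 0.015 0 0 0 0 1" --pt "0 0 0 0 0 0 1"

```text
time: 6.22
tool_pos: [0.4823, 0.1386, 0.1149]
tcp_rot: [-1.567, -0.222, 0.186]
wrist_force: [-1.0, 0.1, -0.4]
width: 1.001
```

```bash
cat >> h.py <<'E'
def err(pos,M):
    s=readout.read_state(); T=R.from_rotvec(s["tcp_rot"]).as_matrix(); w=R.from_matrix(T.T@M).as_rotvec()
    print("t",s["time"],"q",np.array(s["q"]),"pos",np.array(s["tool_pos"]),"shift",T.T@(pos-s["tool_pos"]),"turn",w,"w",s["width"]); return s,T
def down(phi): return np.c_[[np.cos(phi),np.sin(phi),0],[0,0,-1],[-np.sin(phi),np.cos(phi),0]]
E
python3 -c "
from h import *
err(np.array([.479,.139,.105]),down(.274))"
```

```text
t 6.225 q [ 0.2353  0.0455  2.1122 -0.0095  0.9618 -0.0185] pos [0.4823 0.1386 0.1149] shift [-0.0033  0.0099  0.0013] turn [ 0.0085 -0.0148  0.0218] w 1.0010226569653078
```

Request:
jog_arm --pt "-0.003 0.008 0.001 0.008 -0.015 0.022 1" --pt "0 0 0 0 0 0 1"

```text
time: 6.48
tool_pos: [0.48, 0.1391, 0.1074]
tcp_rot: [-1.56, -0.217, 0.216]
wrist_force: [0.4, -0.9, 0.1]
width: 1.001
```

```bash
python3 -c "
from h import *
err(np.array([.479,.139,.105]),down(.274))"
```

```text
t 6.475 q [ 0.2322  0.0646  2.1078 -0.      0.9689 -0.0434] pos [0.48   0.1391 0.1074] shift [-0.001   0.0024  0.0002] turn [0.     0.0017 0.0002] w 1.0014485531995025
```

Request:
jog_arm --pt "-0.001 0.0015 0 0 0 0 0.4" --pt "0 0 0 0 0 0 0.2" --pt "0 0 0 0 0 0 0" --pt "0 0 0 0 0 0 0" --pt "0 0 0 0 0 0 0" --pt "0 0 0 0 0 0 0" --force 80

```text
time: 7.22
tool_pos: [0.48, 0.1391, 0.1069]
tcp_rot: [-1.56, -0.218, 0.215]
wrist_force: [0.2, -0.3, -0.7]
width: 0.199
```

```bash
python3 -c "
from h import *
s,_=err(np.array([.479,.139,.105]),down(.274)); print(s['wrist_force'])"
```

```text
t 7.225 q [ 0.2322  0.0639  2.1098 -0.0001  0.9655 -0.0435] pos [0.48   0.1391 0.1069] shift [-0.0009  0.0019  0.0002] turn [0.0002 0.0018 0.0024] w 0.19936961807040454
[ 0.1746 -0.2681 -0.6522]
```

Gripped (17 mm opening). Lift.

Request:
jog_arm --pt "0 -0.02 0 0 0 0 0" --pt "0 -0.03 0 0 0 0 0" --pt "0 -0.04 0 0 0 0 0" --pt "0 -0.04 0 0 0 0 0" --pt "0 -0.04 0 0 0 0 0"

```text
time: 7.85
tool_pos: [0.471, 0.1369, 0.2682]
tcp_rot: [-1.562, -0.197, 0.236]
wrist_force: [0.6, -0.3, -5.8]
width: 0.194
```

Request:
jog_arm --pt "0 -0.01 0 0 0.184 0 0" --pt "0 -0.01 0 0 0.184 0 0" --pt "0 -0.01 0 0 0.184 0 0" --pt "0 -0.01 0 0 0.184 0 0" --pt "0 -0.01 0 0 0.184 0 0" --pt "0 -0.01 0 0 0.184 0 0" --pt "0 -0.01 0 0 0.184 0 0" --pt "0 -0.01 0 0 0.184 0 0" --pt "0 -0.01 0 0 0.184 0 0" --pt "0 -0.01 0 0 0.184 0 0"

```text
time: 9.1
tool_pos: [0.4654, 0.1357, 0.3557]
tcp_rot: [-1.243, 1.264, -1.217]
wrist_force: [-0.1, 0.4, -6.6]
width: 0.194
```

```bash
python3 -c "
from h import *
s,_=err(np.array([.42,-.05,.38]),down(-1.57)); print(s['wrist_force'])"
```

```text
t 9.1 q [ 0.2323 -0.1166  1.8114 -0.0001  1.5006  1.8339] pos [0.4654 0.1357 0.3557] shift [ 0.1873 -0.0196 -0.0408] turn [ 0.0522 -0.0316  0.0133] w 0.19399536558930833
[-0.1322  0.3671 -6.6409]
```

Request:
jog_arm --pt "0.047 -0.005 -0.01 0.013 -0.008 0.003 0" --pt "0.047 -0.005 -0.01 0.013 -0.008 0.003 0" --pt "0.047 -0.005 -0.01 0.013 -0.008 0.003 0" --pt "0.047 -0.005 -0.01 0.013 -0.008 0.003 0" --pt "0 0 0 0 0 0 0" --pt "0 0 0 0 0 0 0"

```text
time: 9.85
tool_pos: [0.4171, -0.0556, 0.3693]
tcp_rot: [-1.222, 1.219, -1.201]
wrist_force: [-0.5, 0.3, -6.1]
width: 0.194
```

```bash
cat >> h.py <<'E'
def ring(p):
    m=spotter.masks_of(p,"lens")[0]["mask"]; g=p["img"].astype(int).min(2)
    mm=m&(g>130); c=fcloud(p,mm); uv=np.argwhere(mm&(p["range_z"]>0))
    c=c[c[:,2]>.2]
    for i in range(8):
        mu=c.mean(0); n=np.linalg.svd(c-mu,full_matrices=False)[2][2]; n*=np.sign(n[1]); r=(c-mu)@n; c=c[abs(r)<max(.0015,2*r.std())]
    ex=np.cross(n,[0,0,1]); ex/=np.linalg.norm(ex); ez=np.cross(ex,n)
    ab=np.c_[(c-mu)@ex,(c-mu)@ez].astype(np.float32)
    (a,b),rad=cv2.minEnclosingCircle(ab*1000); rect=cv2.minAreaRect(ab*1000)
    print("ring",len(c),"n",n,"rms",r.std(),"tip",np.arctan2(-n[2],np.hypot(*n[:2])),"yaw",np.arctan2(n[0],n[1]),"rad",rad,"box",np.percentile(ab,[.5,99.5],axis=0),"cols",uv[:,1].min(),uv[:,1].max())
    print("centre",mu+ex*a/1000+ez*b/1000, "lens spot",[ (round(d["p"],2),np.round(d["location"],1)) for d in spotter.spot_point(p,"lens")[:2]],fproj(p,mu+ex*a/1000+ez*b/1000))
E
python3 - <<'E'
from h import *
err(np.array([.42,-.05,.38]),down(-1.57))
p=read_camera("wrist"); cv2.imwrite("pics/w4.png",p["img"]); ring(p)
E
```

```text
t 9.85 q [-0.1892 -0.2757  1.9174 -0.0034  1.5154  1.3802] pos [ 0.4171 -0.0556  0.3693] shift [-0.0056 -0.0107  0.0027] turn [0.0159 0.0009 0.0004] w 0.19434398454727583
ring 1279 n [ 0.0038  0.9654 -0.2609] rms 0.0006523640548318818 tip 0.2639838463116315 yaw 0.0038925533059318467 rad 31.64006996154785 box [[-0.029  -0.0327]
 [ 0.029   0.0268]] cols 586 639
centre [ 0.4958 -0.3099  0.2917] lens spot [] [601.4815 129.0965]
```

View pics/w4.png

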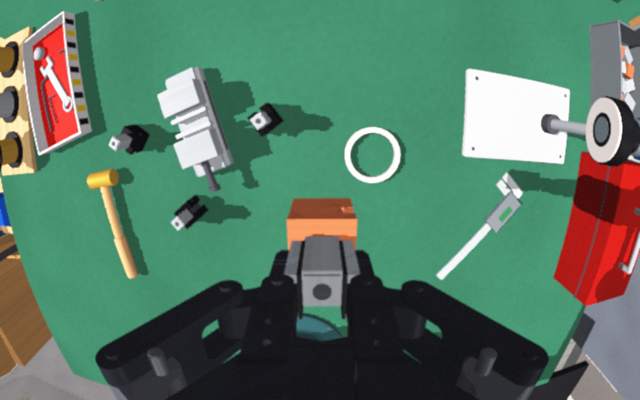

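Wrist view: electrode in the fingers (upright groove corner visible at (345,207)), ring face at about (609,130). My centre projects to (601,129), so check the circle fit against the pixels.

```bash
python3 - <<'E'
from h import *
from scipy.optimize import least_squares
p=read_camera("wrist"); img=p["img"]; 
g=cv2.GaussianBlur(img,(0,0),.7).astype(int)
w=((g.min(2)>120)).astype(np.uint8); w[:, :580]=0; w[170:]=0; w[:90]=0
n,l,st,cc=cv2.connectedComponentsWithStats(w); k=1+np.argmax(st[1:,4]); print(st[k],cc[k])
m=(l==k).astype(np.uint8); cs,hi=cv2.findContours(m,cv2.RETR_CCOMP,cv2.CHAIN_APPROX_NONE)
for c,h in zip(cs,hi[0]):
    if len(c)>20: print(len(c),"inner" if h[3]>=0 else "outer",cv2.fitEllipse(c),cv2.boundingRect(c))
no=np.array([.002,.9652,-.2615]); no/=np.linalg.norm(no); ex=np.cross(no,[0,0,1]);ex/=np.linalg.norm(ex);ez=np.cross(ex,no)
def circ(c,r): return np.array([fproj(p,c+r*(np.cos(a)*ex+np.sin(a)*ez)) for a in np.linspace(0,2*np.pi,24)])
C0=np.array([.4958,-.3099,.2917]); q=circ(C0,.032); print("proj outer",q.min(0),q.max(0))
out=max([c for c,h in zip(cs,hi[0]) if h[3]<0],key=len)
def f(v):
    q=circ(C0+v[0]*ex+v[1]*ez+v[2]*no,.032); return [cv2.pointPolygonTest(out,(float(a),float(b)),True) for a,b in q]
for fix in (0,1):
    s=least_squares(lambda v:f([v[0],v[1],v[2] if fix else 0]),[0,0,0],diff_step=1e-3,x_scale=.001,loss="soft_l1"); C=C0+s.x[0]*ex+s.x[1]*ez+s.x[2]*no*fix; print(s.x,np.round(f(s.x),1),C)
x=img.copy()
for a,b in circ(C,.032): cv2.circle(x,(int(round(a)),int(round(b))),0,(0,0,255),-1)
cv2.imwrite("pics/r.png",cv2.resize(x[85:175,560:640],(640,600),interpolation=cv2.INTER_NEAREST))
c=fcloud(p,m>0); print(len(c),np.percentile(c,[1,50,99],axis=0))
E
```

```text
[ 580   98   42   66 1526] [602.656  130.2844]
161 outer ((602.111083984375, 130.3096923828125), (39.066246032714844, 64.0090103149414), 1.734430193901062) (580, 98, 42, 66)
79 inner ((601.2919921875, 130.57232666015625), (19.03355598449707, 34.7418098449707), 3.5340511798858643) (592, 113, 20, 36)
proj outer [584.5702  96.2412] [620.9778 165.158 ]
[ 0.0002 -0.0001  0.    ] [-2.  -2.3 -1.4 -0.3  0.2  0.1  0.7  0.6  0.1 -0.5 -1.2 -1.9 -1.6 -1.7
 -1.2 -0.5 -1.2  4.5 -0.5 -0.8 -0.5  0.1 -0.7 -2. ] [ 0.496  -0.3099  0.2916]
[ 0.0002 -0.0098 -0.0078] [-0.4 -1.2 -0.5 -0.1  0.3  0.2  0.8  0.8  0.5  0.2 -0.9 -1.  -0.5 -0.6
 -0.2  0.5 -0.3  5.2  0.6  0.5  0.6  1.6  0.8 -0.4] [ 0.496  -0.32    0.2843]
1512 [[ 0.4667 -0.6213  0.0002]
 [ 0.4965 -0.3087  0.2962]
 [ 0.5616 -0.3019  0.3207]]
```

View pics/r.png

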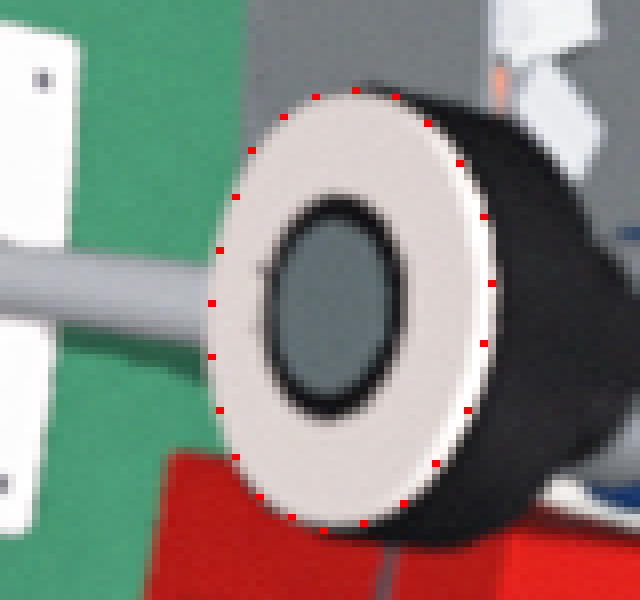

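The red circle (fitted centre (0.496, -0.310, 0.292), tip 0.264) lies on the white face's edge; the earlier plane fit agrees. Turn to the upright-groove pose, then tilt.

Request:
jog_arm --pt "0 0 0 0 -0.175 0 0" --pt "0 0 0 0 -0.175 0 0" --pt "0 0 0 0 -0.175 0 0" --pt "0 0 0 0 -0.175 0 0" --pt "0 0 0 0 -0.175 0 0" --pt "0 0 0 0 -0.175 0 0" --pt "0 0 0 0 -0.175 0 0" --pt "0 0 0 0 -0.175 0 0" --pt "0 0 0 0 -0.175 0 0"

```text
time: 11.18
tool_pos: [0.4203, -0.0456, 0.3686]
tcp_rot: [-1.568, -0.049, 0.076]
wrist_force: [0.9, -0.0, -6.1]
width: 0.197
```

Request:
jog_arm --pt "0.02 0 0 -0.13 0 0 0" --pt "0.02 0 0 -0.13 0 0 0" --pt "0 0 0 0 0 0 0"

```text
time: 11.55
tool_pos: [0.4616, -0.0395, 0.3674]
tcp_rot: [-1.833, -0.065, 0.076]
wrist_force: [0.2, 0.6, -6.1]
width: 0.196
```

```bash
cat >> h.py <<'E'
L=np.array([.4957,-.310,.2917]); n=np.array([.002,.9652,-.2615]); n/=np.linalg.norm(n)
fx=np.cross(n,[0,0,1]); fx/=np.linalg.norm(fx); fz=np.cross(fx,n); F=L+.1*n; RF=np.c_[fx,n,fz]
EC=F+.018*n+.02*fz
M1=np.c_[fx,-fz,n]; M2=M1@R.from_rotvec([0,np.pi/2,0]).as_matrix(); TCP=EC+.021*fz
E
python3 -c "
from h import *
print(TCP); s,T=err(TCP,M1); err(TCP,M2)"
```

```text
[ 0.496  -0.1854  0.3004]
t 11.55 q [ 0.0486 -0.1981  1.8801 -0.2644  1.4713 -0.0111] pos [ 0.4616 -0.0395  0.3674] shift [ 0.023   0.1027 -0.1259] turn [-0.0012  0.089   0.0053] w 0.19605184436268522
t 11.55 q [ 0.0486 -0.1981  1.8801 -0.2644  1.4713 -0.0111] pos [ 0.4616 -0.0395  0.3674] shift [ 0.023   0.1027 -0.1259] turn [-0.0052  1.6598  0.0033] w 0.19605184436268522
```

Request:
jog_arm --pt "0 0 0 0 0.089 0.005 0" --pt "0.004 0.02 -0.025 0 0 0 0" --pt "0.006 0.02 -0.025 0 0 0 0" --pt "0.006 0.02 -0.025 0 0 0 0" --pt "0.004 0.02 -0.02 0 0 0 0" --pt "0 0.01 -0.01 0 0 0 0" --pt "0 0 0 0 0 0 0"

```text
time: 12.42
tool_pos: [0.4801, -0.1616, 0.305]
tcp_rot: [-1.818, 0.001, 0.003]
wrist_force: [0.2, 0.1, -6.3]
width: 0.199
```

```bash
python3 - <<'E'
from h import *
s,T=err(TCP,M1)
p=read_camera("wrist"); c=fcloud(p,np.ones(p["range_z"].shape,bool)); e=(c-s["tool_pos"])@T
# held electrode: copper pixels
v,u=np.nonzero(p["range_z"]>0); b=p["img"][v,u].astype(int); cop=(b[:,2]>b[:,0]+50)&(abs(e[:,0])<.03)&(abs(e[:,2])<.04)&(e[:,1]>0)&(e[:,1]<.08)
q=e[cop]; print("copper in tool",len(q),np.percentile(q,[1,50,99],axis=0))
top=q[q[:,1]<.03]; print("shoulder",len(top),np.median(top[:,1]), np.percentile(top,[1,99],axis=0), "slope",np.linalg.lstsq(np.c_[top[:,[0,2]],np.ones(len(top))],top[:,1],rcond=None)[0])
p=read_camera("scene"); cv2.imwrite("pics/s2.png",cv2.resize(p["img"][90:250,160:380],(800,580),interpolation=cv2.INTER_CUBIC))
v,u=np.nonzero(p["range_z"]>0); b=p["img"][v,u].astype(int); c=cloud(p,p["range_z"]>0); e=(c-EC)@RF
cop=(b[:,2]>b[:,0]+50)&(np.abs(e).max(1)<.05); q=e[cop]; print("scene copper in ideal el frame",len(q),np.percentile(q,[1,50,99],axis=0))
for i,nm in ((0,"+x"),(1,"-y")):
    f=q[abs(q[:,i]-(.018,-.018)[i])<.004]; f=f[abs(f[:,2]+.02)<.017]
    if len(f)>15:
        o=[j for j in range(3) if j!=i]; k=np.linalg.lstsq(np.c_[f[:,o],np.ones(len(f))],f[:,i],rcond=None)[0]; print(nm,len(f),np.median(f[:,i]),"slope",k)
E
```

```text
t 12.425 q [-0.2158 -0.125   1.9272 -0.2515  1.2965 -0.1538] pos [ 0.4801 -0.1616  0.305 ] shift [ 0.0158  0.0102 -0.022 ] turn [-0.0174  0.0036 -0.0021] w 0.19851387230987175
copper in tool 2688 [[-0.018   0.0195  0.0045]
 [-0.0008  0.022   0.0174]
 [ 0.017   0.0593  0.0186]]
shoulder 1765 0.021244799391405382 [[-0.0182  0.0189  0.0038]
 [ 0.017   0.0295  0.0186]] slope [-0.0015  0.2971  0.0178]
scene copper in ideal el frame 247 [[-0.0276  0.0046 -0.0306]
 [ 0.0025  0.0167 -0.0076]
 [ 0.0079  0.0404  0.0125]]
```

View pics/s2.png

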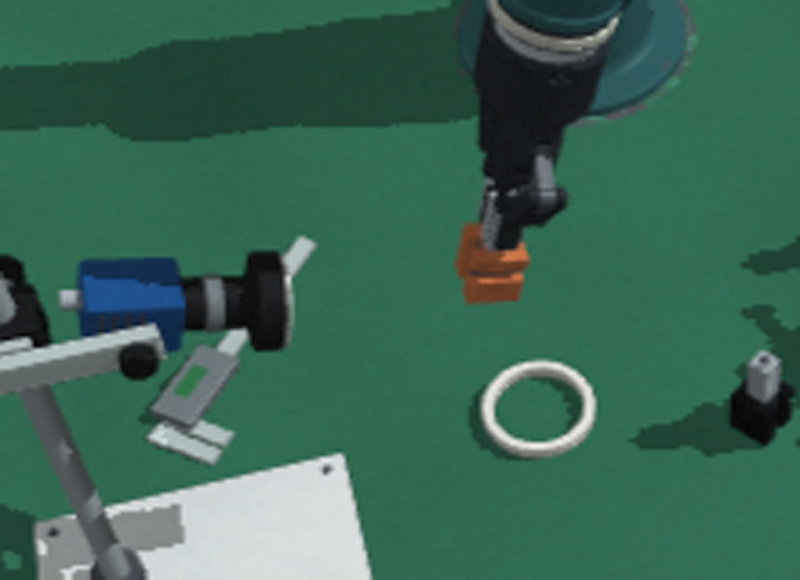

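The scene view shows the level groove facing the scene camera (+x) at about (495,268), with the other grooved face toward the lens as intended. Close in.

Request:
jog_arm --pt "0.008 0.005 -0.011 -0.009 0.002 -0.001 0" --pt "0.008 0.005 -0.011 -0.009 0.002 -0.001 0" --pt "0 0 0 0 0 0 0"

```text
time: 12.9
tool_pos: [0.4992, -0.1848, 0.3033]
tcp_rot: [-1.838, -0.005, -0.004]
wrist_force: [0.6, -0.4, -6.2]
width: 0.195
```

```bash
python3 -c "
from h import *
s,T=err(TCP,M1)"
```

```text
t 12.9 q [-0.2412 -0.0848  1.8971 -0.2704  1.2691 -0.169 ] pos [ 0.4992 -0.1848  0.3033] shift [-0.0033  0.0029  0.0002] turn [0.0026 0.002  0.0061] w 0.19532113557543643
```

Request:
jog_arm --pt "-0.003 0.003 0 0.002 0.002 0.006 0" --pt "0 0 0 0 0 0 0"

```text
time: 13.15
tool_pos: [0.496, -0.1854, 0.3]
tcp_rot: [-1.835, 0.003, -0.001]
wrist_force: [0.3, 0.2, -7.0]
width: 0.197
```

```bash
python3 - <<'E'
from h import *
s,T=err(TCP,M1)
for k in range(2):
    p=read_camera("scene"); err(TCP,M1)
v,u=np.nonzero(p["range_z"]>0); b=p["img"][v,u].astype(int); c=cloud(p,p["range_z"]>0); e=(c-EC)@RF
cop=(b[:,2]>b[:,0]+40)&(np.abs(e).max(1)<.04); q=e[cop]; print("copper in ideal el frame",len(q),np.percentile(q,[1,50,99],axis=0))
f=q[(q[:,0]>.012)]; print(len(f),np.percentile(f,[3,50,97],axis=0))
p=read_camera("top"); v,u=np.nonzero(p["range_z"]>0); b=p["img"][v,u].astype(int); c=cloud(p,p["range_z"]>0); e=(c-EC)@RF
cop=(b[:,2]>b[:,0]+40)&(np.abs(e).max(1)<.04); q=e[cop]; print("top",len(q),np.percentile(q,[2,50,98],axis=0) if len(q) else "")
E
```

```text
t 13.15 q [-0.2444 -0.0842  1.9022 -0.2691  1.2704 -0.169 ] pos [ 0.496  -0.1854  0.3   ] shift [-0.     -0.0004 -0.0001] turn [-0.0002  0.     -0.0012] w 0.1974115743780923
t 13.2 q [-0.2443 -0.0844  1.902  -0.269   1.2701 -0.169 ] pos [ 0.4962 -0.1854  0.3002] shift [-0.0003 -0.0002 -0.0001] turn [-0.0001 -0.     -0.0005] w 0.19312480630428927
t 13.25 q [-0.2443 -0.0845  1.9018 -0.2691  1.2701 -0.1691] pos [ 0.4963 -0.1854  0.3004] shift [-0.0004 -0.     -0.    ] turn [ 0.0001  0.     -0.0001] w 0.20019112010339923
copper in ideal el frame 266 [[-0.0126 -0.0177 -0.0396]
 [ 0.0184 -0.0072 -0.0186]
 [ 0.0239  0.0175  0.004 ]]
193 [[ 0.0133 -0.0169 -0.038 ]
 [ 0.0204 -0.0008 -0.0204]
 [ 0.0237  0.0166  0.0005]]
top 31 [[-0.014  -0.0181 -0.027 ]
 [-0.0056 -0.0169 -0.0035]
 [ 0.0158 -0.0118  0.0038]]
```

On pose. Hold still about 1.5 s (camera calls hold the target) and check.

```bash
python3 - <<'E'
from h import *
for k in range(30):
    read_camera("top")
    if k%8==0 or k==29: err(TCP,M1)
E
```

```text
t 13.35 q [-0.2443 -0.0847  1.9015 -0.2693  1.27   -0.169 ] pos [ 0.4964 -0.1855  0.3006] shift [-0.0005  0.0002  0.0001] turn [ 0.0003 -0.0001  0.0003] w 0.1925494212560421
t 13.75 q [-0.2444 -0.0845  1.9014 -0.2693  1.27   -0.169 ] pos [ 0.4965 -0.1855  0.3006] shift [-0.0005  0.0001  0.0002] turn [ 0.0003 -0.0001  0.0002] w 0.19588533502146407
t 14.15 q [-0.2444 -0.0844  1.9014 -0.2693  1.27   -0.169 ] pos [ 0.4965 -0.1856  0.3005] shift [-0.0005  0.0001  0.0002] turn [ 0.0003 -0.0001  0.0001] w 0.19554300057112975
t 14.55 q [-0.2444 -0.0844  1.9014 -0.2693  1.27   -0.1691] pos [ 0.4965 -0.1855  0.3005] shift [-0.0005  0.0001  0.0002] turn [ 0.0003 -0.0001  0.0001] w 0.19833079945663365
t 14.8 q [-0.2444 -0.0844  1.9014 -0.2693  1.27   -0.169 ] pos [ 0.4965 -0.1856  0.3005] shift [-0.0005  0.0001  0.0002] turn [ 0.0003 -0.0001  0.0001] w 0.19666224532149162
```

Held still within 0.1 mm. Now the quarter turn.

Request:
jog_arm --pt "0 0 0 0 0.174 0 0" --pt "0 0 0 0 0.174 0 0" --pt "0 0 0 0 0.174 0 0" --pt "0 0 0 0 0.174 0 0" --pt "0 0 0 0 0.174 0 0" --pt "0 0 0 0 0.174 0 0" --pt "0 0 0 0 0.174 0 0" --pt "0 0 0 0 0.174 0 0" --pt "0 0 0 0 0.174 0 0" --pt "0 0 0 0 0 0 0"

```text
time: 16.05
tool_pos: [0.4964, -0.1855, 0.3005]
tcp_rot: [-1.375, 1.103, -1.441]
wrist_force: [-0.4, -0.2, -6.2]
width: 0.192
```

```bash
python3 -c "
from h import *
err(TCP,M2)"
```

```text
t 16.05 q [-0.2444 -0.0844  1.9015 -0.2693  1.2701  1.447 ] pos [ 0.4964 -0.1855  0.3005] shift [-0.0001  0.     -0.0005] turn [ 0.0001 -0.0454  0.0003] w 0.19162562826946908
```

Request:
jog_arm --pt "0 0 0 0 -0.045 0 0" --pt "0 0 0 0 0 0 0"

```text
time: 16.3
tool_pos: [0.4964, -0.1855, 0.3005]
tcp_rot: [-1.405, 1.07, -1.397]
wrist_force: [1.1, -0.5, -6.6]
width: 0.195
```

```bash
python3 - <<'E'
from h import *
err(TCP,M2)
p=read_camera("scene"); cv2.imwrite("pics/s3.png",cv2.resize(p["img"][90:250,160:380],(800,580),interpolation=cv2.INTER_CUBIC))
w=read_camera("wrist"); s,T=err(TCP,M2); c=fcloud(w,w["range_z"]>0); v,u=np.nonzero(w["range_z"]>0); e=(c-s["tool_pos"])@T; b=w["img"][v,u].astype(int)
q=e[(b[:,2]>b[:,0]+50)&(np.abs(e[:,[0,2]]).max(1)<.03)&(e[:,1]>0)&(e[:,1]<.08)]
print("copper in tool",len(q),np.percentile(q,[1,50,99],axis=0))
f=q[(q[:,2]>.014)&(q[:,1]>.025)]; print("face z slope",len(f),np.linalg.lstsq(np.c_[f[:,:2],np.ones(len(f))],f[:,2],rcond=None)[0])
g=q[(q[:,1]<.025)&(q[:,2]<.016)]; print("shoulder slope",len(g),np.linalg.lstsq(np.c_[g[:,[0,2]],np.ones(len(g))],g[:,1],rcond=None)[0],np.median(g[:,1]))
try: ring(w)
except Exception as x: print("ring",x)
E
```

```text
t 16.3 q [-0.2444 -0.0844  1.9015 -0.2693  1.2701  1.3948] pos [ 0.4964 -0.1855  0.3005] shift [-0.0001  0.     -0.0004] turn [0.0001 0.0068 0.0002] w 0.1945172839714842
t 16.4 q [-0.2444 -0.0844  1.9015 -0.2693  1.2702  1.3963] pos [ 0.4964 -0.1855  0.3005] shift [-0.0001  0.     -0.0004] turn [0.0001 0.0054 0.0003] w 0.1951433913475826
copper in tool 2614 [[-0.0172  0.0197  0.0049]
 [ 0.0002  0.0218  0.0171]
 [ 0.0179  0.0592  0.0185]]
face z slope 1089 [-0.0061 -0.0064  0.0181]
shoulder slope 1116 [0.0082 0.0018 0.0209] 0.020994570022907534
ring 408 n [-0.0094  0.9689 -0.2473] rms 0.0006378386827783863 tip 0.24987181018567525 yaw -0.009693708839127093 rad 29.5380859375 box [[-0.0301 -0.0289]
 [ 0.0104  0.0203]] cols 489 601
centre [ 0.501  -0.3093  0.2957] lens spot [(0.62, array([496.5, 236.4]))] [502.5269 228.7077]
```

View pics/s3.png

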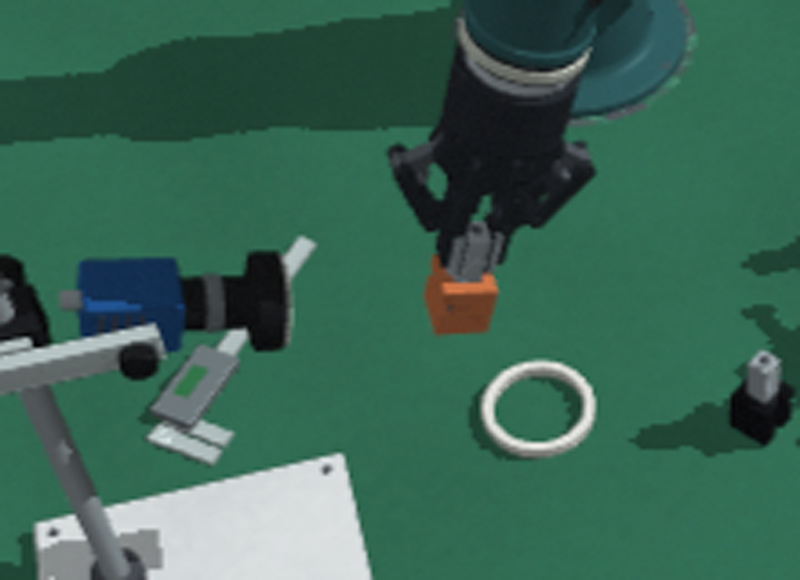

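The plain face now shows to the scene camera at (465,310), so the level groove faces the lens, well clear of it. Small trim, then hold and hand in.

Request:
jog_arm --pt "0 0 0 0 0.004 0 0" --pt "0 0 0 0 0 0 0"

```text
time: 16.75
tool_pos: [0.4964, -0.1855, 0.3005]
tcp_rot: [-1.401, 1.073, -1.402]
wrist_force: [0.3, 0.1, -5.6]
width: 0.196
```

```bash
python3 - <<'E'
from h import *
for k in range(30):
    read_camera("top")
    if k%9==0 or k==29: s,T=err(TCP,M2)
ok=abs(T.T@(TCP-s["tool_pos"])).max()<.002
print(ok, bot.finish_job() if ok else "")
E
```

```text
t 16.8 q [-0.2444 -0.0843  1.9014 -0.2693  1.2701  1.4007] pos [ 0.4964 -0.1855  0.3005] shift [-0.0002  0.     -0.0005] turn [0.0001 0.0009 0.0003] w 0.19919490132831413
t 17.25 q [-0.2444 -0.0844  1.9015 -0.2693  1.2701  1.4008] pos [ 0.4964 -0.1855  0.3005] shift [-0.0002  0.0001 -0.0005] turn [0.     0.0009 0.0003] w 0.19626002762827136
t 17.7 q [-0.2444 -0.0844  1.9015 -0.2693  1.2701  1.4008] pos [ 0.4964 -0.1855  0.3005] shift [-0.0002  0.0001 -0.0005] turn [0.     0.0009 0.0002] w 0.1931328812548204
t 18.15 q [-0.2444 -0.0844  1.9015 -0.2693  1.2701  1.4008] pos [ 0.4964 -0.1855  0.3005] shift [-0.0002  0.     -0.0005] turn [0.0001 0.0009 0.0003] w 0.19682128540852054
t 18.25 q [-0.2444 -0.0844  1.9015 -0.2693  1.2701  1.4008] pos [ 0.4964 -0.1856  0.3005] shift [-0.0002  0.     -0.0005] turn [0.0001 0.0009 0.0003] w 0.19497658800411505
the job is handed in; nothing more can be done
True None
```

I lifted the grooved electrode out of the vise by its shank and showed the upright groove at the focus for about 1.6 s. I then gave it a quarter turn, showed the level groove for about 1.5 s, and handed the job in while still holding it there, at about 18 s of the 42 s allowed.

- **Pose:** in both shows the tool was within 0.6 mm and 0.001 rad of the target I had worked out from the camera's ring face. It moved less than about 0.3 mm during each hold.
- **Electrode in the fingers:** the wrist camera showed it centred and square to within about 1 mm and 0.01 rad.
- **Disagreement on the ring face:**
  - Two clear earlier views put its tip at 0.264 to 0.266 rad, and I used that.
  - A last view, partly hidden, gave 0.250 rad and a centre about 5 mm to the side and 4 mm higher. I discounted it because it saw only part of the ring.
- **Disagreement from the scene camera:** it placed the electrode's side about 2 mm off, which is within its stated calibration.
- **Not checked:** I never saw the inspection camera's own picture. I also took no last look at the bench objects outside the area near the camera. Wrist force showed no contact.

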